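# Reset the pottery wheel and press its drive cover home

### The job

Put the small pottery wheel back in service: first push the sprung plunger on its reset box fully down and let it spring back; then turn the slotted wing fastener on the wheel's white drive cover clockwise (seen from above) until its slot points at the two dark index notches on the cover, and press the cover down flush on its frame. Finish while still holding the cover pressed fully home with the gripper's fingers, the slot still in line with the notches, and leave the pots and the jar standing where they are.

Things in the scene. Friction and masses are not known exactly. Their poses are not given: they have to be found in the camera images.
- drive: Grey drive box of a table-top pottery wheel, fixed to the table, 180 (x) x 340 (y) x 85 high mm. Origin under its centre, z up. On its +y half stands the round aluminium wheel head (144 dia, axis at y = +90, top at z = 117) with a dish on it; the -y half carries the white drive cover, centred at x = 0, y = -85.
- cover (a joint): Travel of the white cover plate (140 x 150 x 5 mm), which stays level and slides straight down on springs, m: 0 = up, 8 mm proud (upper face 101 mm above the table), 0.008 = seated flush, firm stop. Springs back if let go; 6 N starts it, 11 N holds it home. Press it anywhere. It goes down only with the slot in line with the notches (within 10 degrees), else it stops after about 1 mm.
- cover_pad (a point): A bare spot on the cover's upper face for pressing, 42 mm to +y of the cover's centre and 72 mm to +y of the fastener's axis (cover and drive box have the same axes). Moves with the cover.
- fastener (a joint): Angle of the wing fastener, rad, growing clockwise seen from above: 0 = slot along the drive box's y axis, 1.571 = slot along its x axis, in line with both notches (the goal). Stops at 0 and 2.0, so it can be turned past the notches. Stiff (0.06 N m), stays where it is left.
- fastener_grip (a point): Grip point of the steel wing fastener, on its upright axis, 25 mm above the cover's upper face. x runs along the slot, z up; turns with it. The wing is two upright 5 mm plates with a 5 mm slot between: 44 mm long along the slot, 15 mm across (grip it across), its top 8 mm above this point, on a 48 mm disc whose top is 22 mm below this point.
- notch (a point): Middle of the notch nearer the robot, on the cover's upper face, 37 mm to -x of the fastener's axis. The two notches are dark strokes, 17 x 3 mm, along the drive box's x axis on both sides of the fastener, 29 to 46 mm from its axis.
- resetbox: Grey box 85 x 75 x 60 mm high, fixed to the table, with the sprung plunger upright in the middle of its top; origin under its centre. Another box of the same size has a fixed black round dial instead: not needed. They may stand either way about, left and right of the wheel.
- plunger (a joint): Travel of the sprung plunger, m: 0 = up, 0.015 = fully down, at a firm stop. Starts at about 3 N, fully down takes 8 N; springs back when let go.
- plunger_top (a point): Centre of the top of the plunger's flat steel head (28 mm dia, 6 mm thick, on a 12 mm stem), 92 mm above the table when up. Moves with the plunger.
- dish: Low white dish, 90 dia x 28 mm, standing loose on the wheel head; origin under its centre. Leave it.
- mug: White mug, 72 dia x 75 mm; origin under its centre. Leave it.
- bowl: White bowl, 90 dia x 45 mm; origin under its centre. Leave it.
- jar: White jar with a grey cap, 64 dia x 90 mm; origin under its centre. Leave it.
- cup: White cup, 70 dia x 65 mm; origin under its centre. Leave it.

How it is judged:
By the outcome, as a careful person would: the job done as asked, in the order asked, and still so for the second after the job is handed in, while the arm keeps its last pose, push and grip.
It also fails if it takes over 56 s, if anything falls off the work surface, if the arm or the gripper's body presses on something with over 40 N, if the wrist force passes 120 N, or if a joint passes its speed limit or range.

### The arm

A 7-joint arm with a two-finger parallel gripper is mounted at the origin on the work surface. World frame = base frame: x ahead of the robot, y to its left, z up, the work surface at z = 0. Lengths are in m, angles in degrees, forces in N, time in s.
With the tool pointing down it reaches from about 0.4 to 0.9 m from the base axis. Payload 5.6 kg.
Tool frame: the origin (TCP) lies on the centre line of the jaws, within the pads' length; the fingertips stand 19 mm ahead of it and the grasp point (between the pads) is the TCP (nose_length is the distance from the TCP to the fingertips, in m); z points along the fingers, y is the direction in which the jaws open and shut (so a half turn about z gives the same grasp; the last joint's range is limited). The gripper opens to 92 mm and grips with 3 to 60 N. Pads are 20 mm wide; open, the fingers measure 128 mm over their backs; the gripper's body (75 mm by 189 mm) begins 69 mm behind the grasp point.
Start: joints at [63.312, 26.786, -0.665, 91.828, 0.344, 61.387, -3.226], TCP at [0.267, -0.593, 0.234] pointing down, gripper open.
Joint ranges: [-144.91, 144.91], [-17.63, 115.5], [-89.93, 88.59], [15.96, 139.68], [-74.01, 254.01], [8.47, 105.57], [-167.45, 167.45]. Speed limits (degrees/s): [147.25, 147.25, 180, 180, 180, 180, 180].

### API

Orientations are given as a 3x3 rotation matrix whose columns are the frame's x, y, z axes.
In Python, from cell import * gives the robot as it stands.
- The arm moves only by the tool arm_command, never from a script. Its argument "steps" is text: rows parted by semicolons, each of 4 numbers parted by spaces: the shift along the tool's x, y, z in m, then the turn about the tool's z in degrees. In form: x y z roll; .... A call has exactly 8 rows; each row is the pose to reach, as a shift and turn from the pose commanded when the call began, along the tool's axes at that moment; what a row does not reach only later rows make up. A row lasts 1/10 s, in which the tool goes at most 50 mm and 8.59 degrees, less where a joint would pass 70% of its speed; a pose out of reach is approached as far as the arm can. A call with a gripper value outside its range is refused whole. "hand" is the closure in counts, from 0 (fully open) to 255 (shut), set as the call begins (left out, the last holds). The fingers move at their own pace and stop on an object; "squeeze" is the grip in N (left out, the last holds). Time passes only in rows, so rows that repeat a pose let the fingers close, or fill a call up. It gives the time, the measured TCP pose, the force and the opening at its end, in the units of the state.
- get_obs(): the state, without advancing time (a new reading comes with each control period).
- grab_frame(name): name is "side" or "top" or "wrist"; returns (picture, depth): 480x640x3 uint8, red, green, blue; 480x640 float32, m along the optical axis (not along the pixel's ray), 0 where there is no reading.
- camera_info(name): a dict with "vertical_fov" (degrees; the focal length in pixels is half the picture's height over the tangent of half this angle, whatever the lens; pixels are square), "cx", "cy" (the principal point, pixels), "k1" (the pictures are not rectified: a ray, as slopes to the right and down, at radius r is drawn at 1 + k1 r^2 times it, then the intrinsics apply), "position" and "rotation" of the camera in the world. Camera axes: x right, y down, z forward; pixel columns grow to the right and rows downward; lengths in m; the calibration is good to about 2 mm. A picture is of the moment at which its call begins: read the wrist's pose just before it. camera_info takes no time and is no camera call; for the wrist camera it gives the pose at the moment of the call.
- finish_job(): hands the job in, once; it reports no verdict.
The state is a dict: "t": time; "joint_pos": joint angles; "qvel": joint speeds; "joint_torque": joint torques, N m; "tcp_pos": TCP position; "ee_rot": TCP orientation; "contact_force": force on the tool from outside, world axes, zero at the start; "wrist_torque": the same for the moment, N m; "finger_gap": opening from 0.0 (shut) to 1.0 (fully open).
Only numpy, scipy, OpenCV 4.12 (cv2) and the standard library are available. Lean on these libraries where they do the work, as an engineer would, in place of code of your own. Each camera call takes 0.05 s, during which the arm holds its last target.

## Working session

There is one attempt and no reset: what is moved stays moved. The work goes in short steps, Python scripts to look and compute and a tool call to move; the robot and the scene stay as the last step left them, time stands still between calls to the robot, and variables do not carry over. Pictures are saved under pics/ and viewed, and the job is handed in when it is done.

Besides the shell and the picture viewer there is one more tool, called after "Emit:" by a JSON object that holds its "fn" and its "kwargs". arm_command: Moves the arm, as the interface text tells. Its arguments: {"type":"object","properties":{"steps":{"type":"string"},"hand":{"type":"number"},"squeeze":{"type":"number"}},"required":["steps"]}

```bash
ls; mkdir -p pics
python3 - <<'E'
from cell import *
import cv2
o=get_obs();print(o)
for n in ("top","side"):
    print(n,camera_info(n))
    p,d=grab_frame(n);cv2.imwrite(f"pics/{n}0.png",p[:,:,::-1]);import numpy as np;np.save(f"pics/{n}0.npy",d)
print(camera_info("wrist"))
E
```

```text
pics
{'t': 0.0, 'joint_pos': array([63.31092821, 26.83629643, -0.66424977, 91.87965583,  0.34350536,
       61.38481951, -3.22482526]), 'qvel': array([ 0.02937733, -0.10129006,  0.02675008, -0.14892886, -0.05252941,
        0.01713322, -0.09097462]), 'joint_torque': array([ 5.51378125e-04, -5.20567346e+01, -1.23449770e-02, -2.43745691e+01,
       -5.66587667e-02,  1.72469689e-02,  1.51085906e-04]), 'tcp_pos': array([ 0.26642859, -0.59230431,  0.23264608]), 'ee_rot': array([[ 9.11962635e-01,  4.10272453e-01, -8.16396199e-04],
       [ 4.10273247e-01, -9.11961378e-01,  1.51889604e-03],
       [-1.21360597e-04, -1.72012196e-03, -9.99998513e-01]]), 'contact_force': array([-0.23727088,  0.18911462, -0.39342535]), 'wrist_torque': array([ 0.02012557,  0.06559308, -0.0144424 ]), 'finger_gap': 0.9957371977037813}
top {'vertical_fov': 43.15129870988115, 'cx': 323.0414644857127, 'cy': 243.12603589923788, 'k1': -0.049931592791522136, 'position': array([0.28506277, 0.01602569, 1.34240701]), 'rotation': array([[ 0.00258009, -0.9806829 ,  0.19558731],
       [-0.99992348, -0.00489636, -0.01136009],
       [ 0.01209831, -0.19554303, -0.98062049]])}
side {'vertical_fov': 42.30180541333753, 'cx': 329.7143149247894, 'cy': 238.45508954013167, 'k1': -0.1335007284576574, 'position': array([0.13125598, 0.93935656, 0.95647069]), 'rotation': array([[-0.91178908, -0.27119381,  0.30837411],
       [-0.41040426,  0.5753236 , -0.7075105 ],
       [ 0.01445757, -0.77165839, -0.63587287]])}
{'vertical_fov': 64.75137713884935, 'cx': 324.71143275835595, 'cy': 239.62646248068512, 'k1': 0.008417378785931792, 'position': array([ 0.33297847, -0.56337875,  0.38481117]), 'rotation': array([[ 0.41109532, -0.88102916, -0.23406891],
       [-0.91159117, -0.39772735, -0.10399275],
       [-0.00147496,  0.25612609, -0.96664226]])}
```

View pics/top0.png

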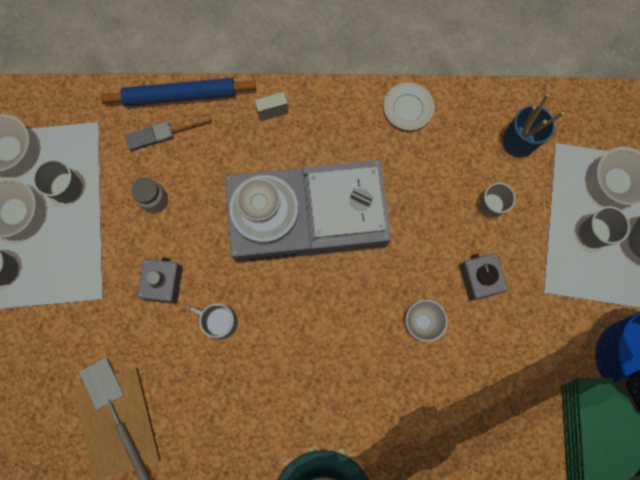

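View pics/side0.png

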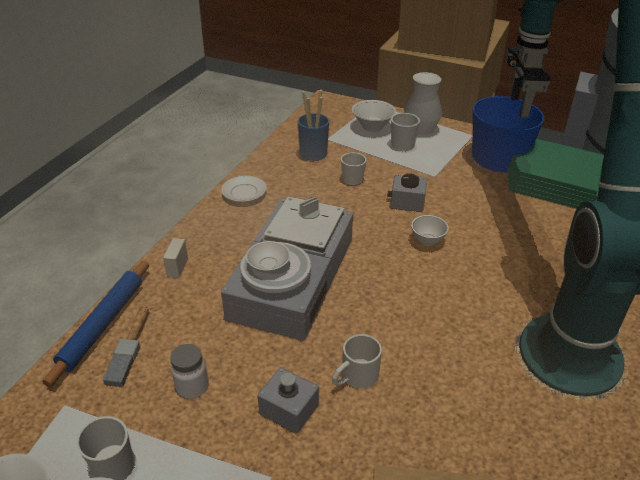

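```bash
cat > h.py <<'E'
import numpy as np, cv2
from cell import *
def K(ci):
    f=240/np.tan(np.radians(ci['vertical_fov']/2)); return np.array([[f,0,ci['cx']],[0,f,ci['cy']],[0,0,1.]]),np.array([ci['k1'],0,0,0.])
def ray(ci,uv):
    k,d=K(ci); p=cv2.undistortPoints(np.array(uv,float).reshape(-1,1,2),k,d)[:,0]
    return np.c_[p,np.ones(len(p))]@np.array(ci['rotation']).T
def onz(ci,uv,z):
    r=ray(ci,uv);P=np.array(ci['position']);return P+r*((z-P[2])/r[:,2])[:,None]
def proj(ci,X):
    R=np.array(ci['rotation']);k,d=K(ci);rv=cv2.Rodrigues(R.T)[0]
    return cv2.projectPoints(np.atleast_2d(np.array(X,float)),rv,-R.T@np.array(ci['position']),k,d)[0][:,0]
E
python3 - <<'E'
from h import *
for n,bx in (("top",[(300,155,400,255),(125,245,195,315),(220,155,400,265)]),("side",[(255,190,360,260),(245,355,335,435)])):
    im=cv2.imread(f"pics/{n}0.png")
    ts=[]
    for i,(a,b,c,d) in enumerate(bx):
        t=cv2.resize(im[b:d,a:c],None,fx=(4.4 if i==2 else 7),fy=(4.4 if i==2 else 7),interpolation=cv2.INTER_CUBIC);cv2.imwrite(f"pics/{n}z{i}.png",t[:600,:800]);
E
```

```text
(no output)
```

View pics/topz2.png

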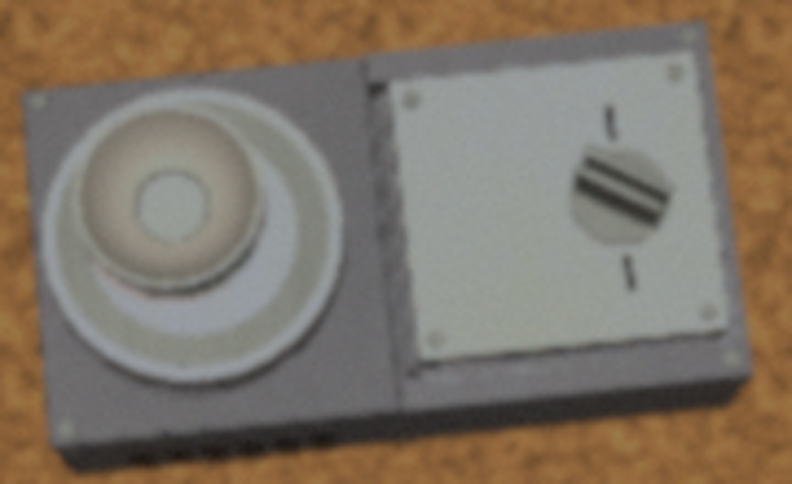

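View pics/topz1.png

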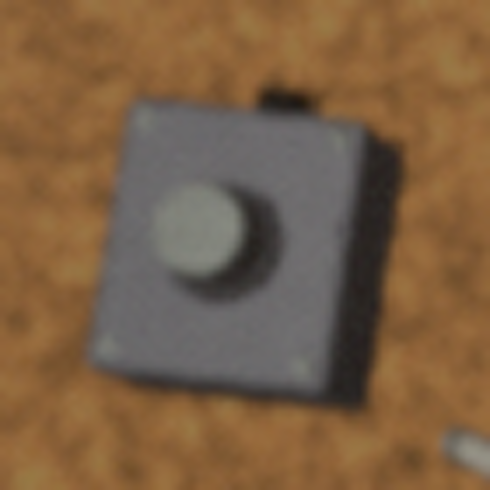

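View pics/sidez1.png

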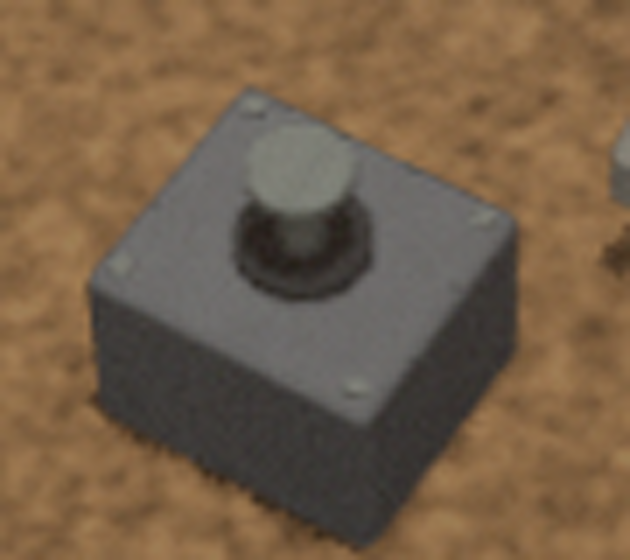

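View pics/sidez0.png

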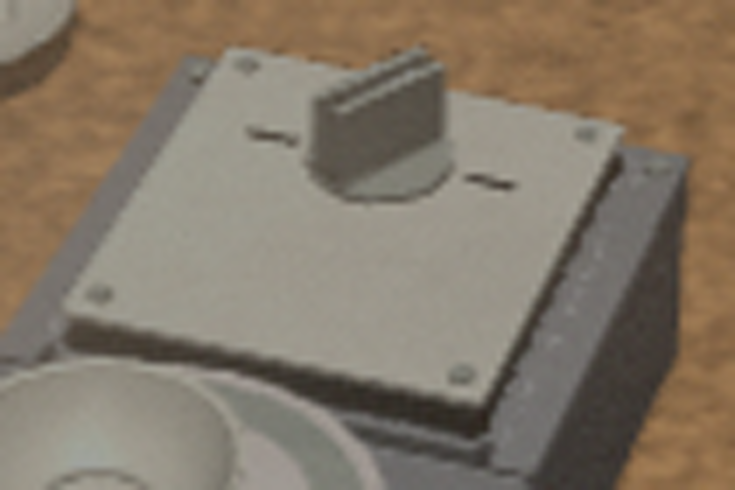

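Run:
```python
from h import *
ct,cs=camera_info("top"),camera_info("side")
z=lambda p,a,b,s:np.array([[a+(x+.5)/s-.5,b+(y+.5)/s-.5] for x,y in p])
T=lambda p:z(p,220,155,4.4)
pt=z([(199,229)],125,245,7);ps=z([(300,168)],245,355,7)
print("plunger",onz(ct,pt,.092),onz(cs,ps,.092))
nt=T([(610,120),(628,273)]);ns=z([(491,182),(272,135)],255,190,7)
A=onz(ct,nt,.101);B=onz(cs,ns,.101)
print("notch far,near",A,B); 
for n,q in(("t",A),("s",B[::-1])):
    d=q[0]-q[1] if n=="t" else q[0]-q[1]
    print(n,np.linalg.norm(d),np.degrees(np.arctan2(d[1],d[0])),q.mean(0))
s=onz(ct,T([(587,160),(666,197)]),.134);d=s[1]-s[0];print("slot",s,np.degrees(np.arctan2(d[1],d[0])),np.linalg.norm(d),s.mean(0))
# dish, obstacles rough
D=np.load("pics/top0.npy")
def pt3(u,v):
    r=ray(ct,[(u,v)])[0];f=np.array(ct['rotation'])[:,2];return np.array(ct['position'])+r*D[v,u]/(r@f)
for n,u,v in (("cover",330,215),("plung",153,277),("bowlrim",258,200),("mugbase",218,320),("bowl",426,321),("jar",147,191),("cup",498,200),("box",170,290)): print(n,pt3(u,v).round(3))
c=onz(ct,T([(390,85),(690,50),(725,333),(420,360)]),.101);print("cov corners",c.round(4),c.mean(0),np.linalg.norm(c-np.roll(c,1,0),axis=1))
```

```text
plunger [[0.46027937 0.35488854 0.092     ]] [[0.46032256 0.35588647 0.092     ]]
notch far,near [[ 0.66615302 -0.07307046  0.101     ]
 [ 0.58992726 -0.08099721  0.101     ]] [[ 0.58993067 -0.08214965  0.101     ]
 [ 0.66560807 -0.07453003  0.101     ]]
t 0.07663680076262383 5.936872742943333 [ 0.62804014 -0.07703383  0.101     ]
s 0.07606002845388445 5.749473683340194 [ 0.62776937 -0.07833984  0.101     ]
slot [[ 0.63636365 -0.0596974   0.134     ]
 [ 0.61859758 -0.09664426  0.134     ]] -115.68078800452457 0.04099638960378108 [ 0.62748061 -0.07817083  0.134     ]
cover [ 0.593 -0.013  0.101]
plung [0.46  0.354 0.095]
bowlrim [0.619 0.137 0.123]
mugbase [0.379 0.23  0.004]
bowl [ 0.378 -0.227  0.004]
jar [0.648 0.38  0.087]
cup [ 0.656 -0.402  0.002]
box [0.438 0.325 0.062]
cov corners [[ 0.6832  0.0336  0.101 ]
 [ 0.702  -0.1125  0.101 ]
 [ 0.5608 -0.127   0.101 ]
 [ 0.5468  0.0183  0.101 ]] [ 0.62318812 -0.04687731  0.101     ] [0.13716134 0.14728091 0.14197345 0.14603134]
```

Emit:
{"fn": "arm_command", "kwargs": {"steps": "0.04 -0.028 -0.002 -5; 0.08 -0.056 -0.004 -10; 0.12 -0.084 -0.006 -15; 0.16 -0.112 -0.008 -20; 0.2 -0.14 -0.01 -25; 0.24 -0.168 -0.012 -30; 0.28 -0.196 -0.014 -35; 0.32 -0.224 -0.016 -40", "hand": 255, "squeeze": 20}}

```text
t: 0.9
tcp_pos: [0.4671, -0.2554, 0.2496]
ee_rot: [[0.432, 0.902, -0.0], [0.902, -0.432, -0.0], [-0.0, -0.0, -1.0]]
contact_force: [1.1, -0.5, 1.7]
finger_gap: 0.328
```

```bash
cat >> h.py <<'E'
def to(t,yaw=None):
    o=get_obs();R=np.array(o['ee_rot']);y=np.degrees(np.arctan2(R[1,0],R[0,0]))
    print("t",round(o['t'],2),"pos",o['tcp_pos'].round(4),"yaw",y.round(2),"F",o['contact_force'].round(1),"gap",round(o['finger_gap'],3),"j",o['joint_pos'].round(0), "tilt z",R[:,2].round(4))
    if t is not None: print("tool shift",(R.T@(np.array(t)-o['tcp_pos'])).round(4), "roll",None if yaw is None else round(-(yaw-y),2))
E
python3 -c "
from h import *
to([.4603,.3554,.14])"
```

```text
t 0.9 pos [ 0.4671 -0.2554  0.2496] yaw 64.41 F [ 1.1 -0.5  1.7] gap 0.328 j [ 40.  16. -18. 106.   6.  59.  -6.] tilt z [-2.e-04 -1.e-04 -1.e+00]
tool shift [ 0.548  -0.2699  0.1095] roll None
```

Emit:
{"fn": "arm_command", "kwargs": {"steps": "0.044 -0.022 0 0; 0.088 -0.043 0 0; 0.132 -0.065 0 0; 0.176 -0.087 0 0; 0.22 -0.108 0 0; 0.264 -0.13 0 0; 0.308 -0.152 0 0; 0.352 -0.173 0 0"}}

```text
t: 1.7
tcp_pos: [0.4633, 0.1367, 0.2495]
ee_rot: [[0.435, 0.9, 0.0], [0.9, -0.435, -0.0], [-0.0, 0.0, -1.0]]
contact_force: [-0.2, -0.0, -0.4]
finger_gap: 0.005
```

```bash
python3 -c "
from h import *
to([.4603,.3554,.14])"
```

```text
t 1.7 pos [0.4633 0.1367 0.2495] yaw 64.2 F [-0.2 -0.  -0.4] gap 0.005 j [  9.  13. -33. 112.   8.  58. -54.] tilt z [ 1.e-04 -5.e-04 -1.e+00]
tool shift [ 0.1956 -0.0979  0.1094] roll None
```

Emit:
{"fn": "arm_command", "kwargs": {"steps": "0.043 -0.022 0 0; 0.086 -0.043 0 0; 0.13 -0.065 0 0; 0.17 -0.085 0 0; 0.196 -0.098 0.04 0; 0.196 -0.098 0.08 0; 0.196 -0.098 0.109 0; 0.196 -0.098 0.109 0"}}

```text
t: 2.5
tcp_pos: [0.4584, 0.3521, 0.1361]
ee_rot: [[0.434, 0.901, -0.007], [0.901, -0.434, -0.005], [-0.008, -0.004, -1.0]]
contact_force: [0.4, 0.4, -0.0]
finger_gap: 0.006
```

Run:
```python
from h import *
to([.4603,.3554,.111])
ci=camera_info("wrist");p,d=grab_frame("wrist");cv2.imwrite("pics/w1.png",p[:,:,::-1])
p,d=grab_frame("side");cv2.imwrite("pics/s1.png",cv2.resize(p[300:480,200:440,::-1],None,fx=3.3,fy=3.3))
```

```text
t 2.5 pos [0.4584 0.3521 0.1361] yaw 64.27 F [ 0.4  0.4 -0. ] gap 0.006 j [-16.  31. -33. 105.  21.  51. -84.] tilt z [-0.0074 -0.0053 -1.    ]
tool shift [0.004  0.0004 0.0251] roll None
```

View pics/s1.png

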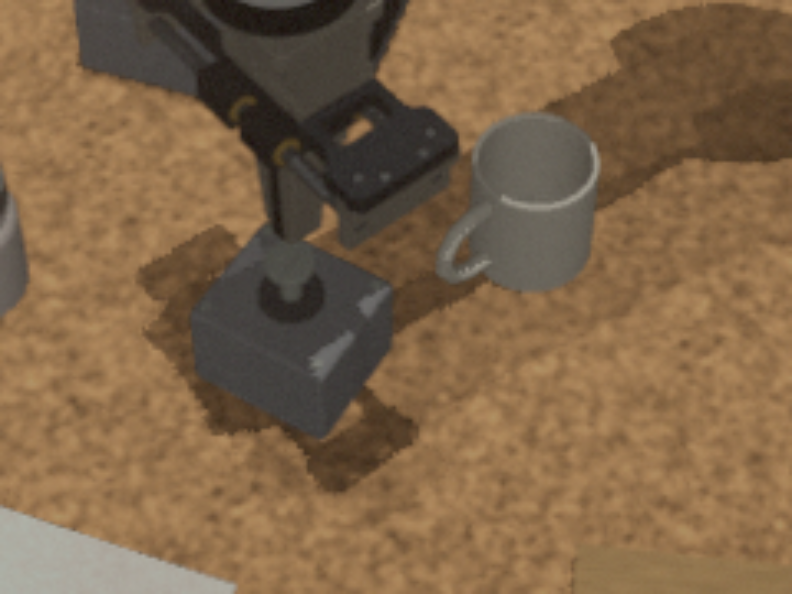

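View pics/w1.png

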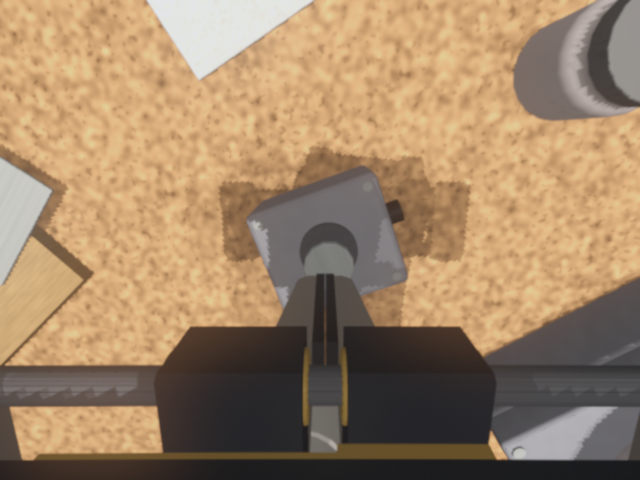

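Emit:
{"fn": "arm_command", "kwargs": {"steps": "0 0 0.01 0; 0 0 0.02 0; 0 0 0.028 0; 0 0 0.033 0; 0 0 0.038 0; 0 0 0.042 0; 0 0 0.045 0; 0 0 0.045 0"}}

```text
t: 3.4
tcp_pos: [0.4613, 0.354, 0.0965]
ee_rot: [[0.435, 0.9, 0.001], [0.9, -0.435, -0.001], [-0.0, 0.001, -1.0]]
contact_force: [-1.4, -2.0, 8.6]
finger_gap: 0.005
```

```bash
python3 -c "
from h import *
to([.4603,.3554,.096])"
```

```text
t 3.4 pos [0.4613 0.354  0.0965] yaw 64.21 F [-1.4 -2.   8.6] gap 0.005 j [-17.  34. -31. 106.  24.  46. -86.] tilt z [ 9.e-04 -8.e-04 -1.e+00]
tool shift [ 0.0009 -0.0015  0.0005] roll None
```

Nearly at the stop; push slightly further for certainty of the stop.

Emit:
{"fn": "arm_command", "kwargs": {"steps": "0 0 0.001 0; 0 0 0.002 0; 0 0 0.003 0; 0 0 0.004 0; 0 0 0.004 0; 0 0 0.004 0; 0 0 0.004 0; 0 0 0.004 0"}}

```text
t: 4.2
tcp_pos: [0.4614, 0.3542, 0.0961]
ee_rot: [[0.435, 0.9, 0.003], [0.9, -0.435, -0.002], [-0.001, 0.003, -1.0]]
contact_force: [-8.3, -9.2, 35.4]
finger_gap: 0.006
```

```bash
python3 -c "
from h import *
to([.4603,.3554,.096])
p,d=grab_frame('side');cv2.imwrite('pics/s2.png',cv2.resize(p[300:480,200:440,::-1],None,fx=3.3,fy=3.3))"
```

```text
t 4.2 pos [0.4614 0.3542 0.0961] yaw 64.2 F [-8.3 -9.2 35.4] gap 0.006 j [-17.  34. -31. 106.  24.  46. -87.] tilt z [ 0.0028 -0.002  -1.    ]
tool shift [ 0.0006 -0.0015  0.0001] roll None
```

View pics/s2.png

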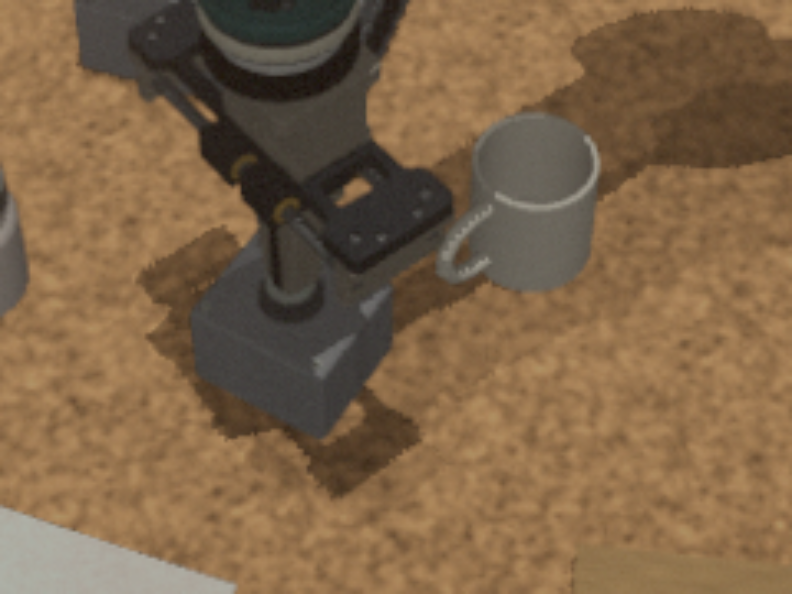

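Side view shows the head at about (290,290), down to the collar, and 35 N confirms the stop. Lifting off now.

Emit:
{"fn": "arm_command", "kwargs": {"steps": "0 0 -0.01 0; 0 0 -0.03 0; 0 0 -0.06 0; 0 0 -0.1 0; 0 0 -0.14 0; 0 0 -0.155 0; 0 0 -0.155 0; 0 0 -0.155 0", "hand": 0}}

```text
t: 5.05
tcp_pos: [0.4605, 0.3534, 0.2452]
ee_rot: [[0.435, 0.9, -0.001], [0.9, -0.435, -0.001], [-0.002, -0.001, -1.0]]
contact_force: [-0.3, 0.1, -0.5]
finger_gap: 0.676
```

```bash
python3 -c "
from h import *
to([.628,-.0777,.25],64.3)
p,d=grab_frame('side');cv2.imwrite('pics/s3.png',cv2.resize(p[300:480,200:440,::-1],None,fx=3.3,fy=3.3))"
```

```text
t 5.05 pos [0.4605 0.3534 0.2452] yaw 64.21 F [-0.3  0.1 -0.5] gap 0.676 j [-13.  24. -36.  99.  16.  62. -80.] tilt z [-0.0013 -0.0014 -1.    ]
tool shift [-0.3152  0.3383 -0.0044] roll -0.09
```

View pics/s3.png

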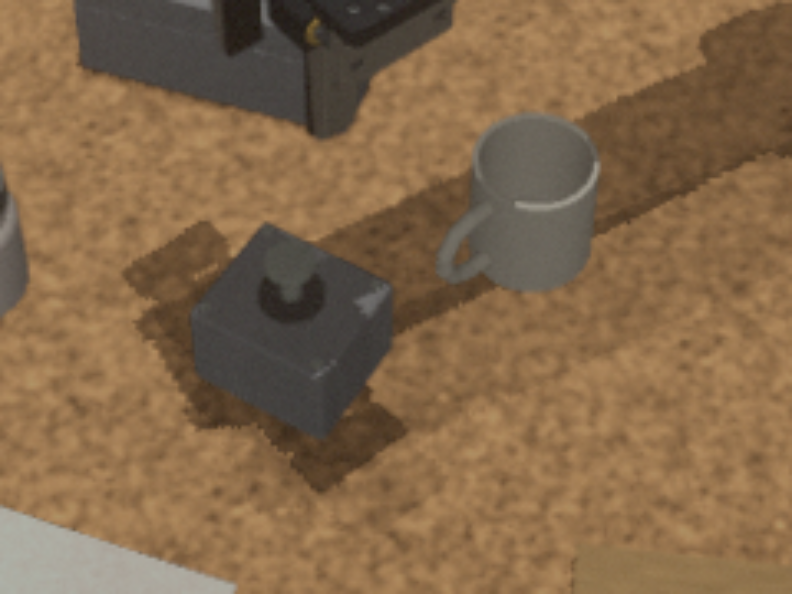

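Emit:
{"fn": "arm_command", "kwargs": {"steps": "-0.033 0.036 0 0; -0.066 0.072 0 0; -0.1 0.108 0 0; -0.134 0.143 0 0; -0.167 0.179 0 0; -0.2 0.215 0 0; -0.234 0.251 0 0; -0.267 0.287 0 0"}}

```text
t: 5.9
tcp_pos: [0.6026, -0.0134, 0.2442]
ee_rot: [[0.435, 0.9, -0.004], [0.9, -0.435, -0.0], [-0.002, -0.003, -1.0]]
contact_force: [0.3, 0.7, 0.2]
finger_gap: 1.0
```

```bash
python3 -c "
from h import *
to([.628,-.0777,.2],64.3)
ci=camera_info('wrist')
p,d=grab_frame('wrist');cv2.imwrite('pics/w2.png',p[:,:,::-1]);print(ci,proj(ci,[.628,-.0777,.134]))"
```

```text
t 5.9 pos [ 0.6026 -0.0134  0.2442] yaw 64.21 F [0.3 0.7 0.2] gap 1.0 j [ 20.  25. -29.  96.  13.  62. -39.] tilt z [-0.0037 -0.     -1.    ]
tool shift [-0.0468  0.051   0.0441] roll -0.09
{'vertical_fov': 64.75137713884935, 'cx': 324.71143275835595, 'cy': 239.62646248068512, 'k1': 0.008417378785931792, 'position': array([0.63541019, 0.05088205, 0.39614446]), 'rotation': array([[ 0.90081562, -0.41866887, -0.11509824],
       [-0.43418516, -0.87087913, -0.23033191],
       [-0.00380385,  0.25746053, -0.96628133]])} [[391.64170596 303.13968788]]
```

View pics/w2.png

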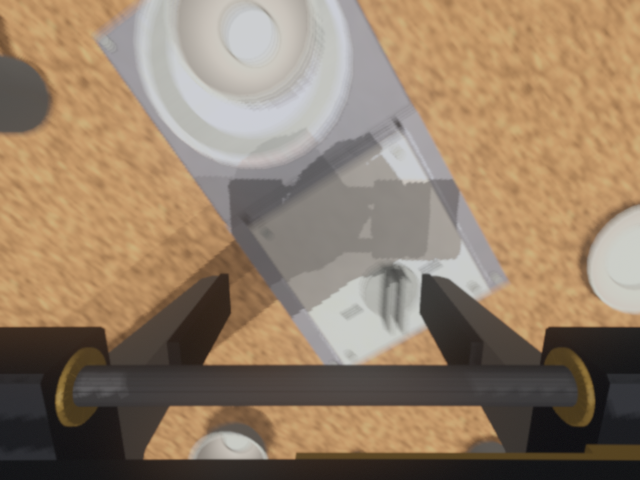

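Emit:
{"fn": "arm_command", "kwargs": {"steps": "-0.025 0.026 0 0; -0.047 0.051 0 0; -0.047 0.051 0.03 0; -0.047 0.051 0.06 0; -0.047 0.051 0.08 0; -0.047 0.051 0.08 0; -0.047 0.051 0.08 0; -0.047 0.051 0.08 0"}}

```text
t: 6.75
tcp_pos: [0.6293, -0.0753, 0.1673]
ee_rot: [[0.435, 0.901, 0.001], [0.901, -0.435, 0.0], [0.001, 0.001, -1.0]]
contact_force: [0.4, 0.3, 0.9]
finger_gap: 0.999
```

```bash
python3 -c "
from h import *
to([.628,-.0777,.127],64.3)
ci=camera_info('wrist')
p,d=grab_frame('wrist');cv2.imwrite('pics/w3.png',p[:,:,::-1]);print(proj(ci,[[.628,-.0777,.134],[.6367,-.0597,.134],[.6193,-.0957,.134]]))
p,d=grab_frame('top');cv2.imwrite('pics/t3.png',cv2.resize(p[140:270,220:410,::-1],None,fx=4,fy=4))"
```

```text
t 6.75 pos [ 0.6293 -0.0753  0.1673] yaw 64.24 F [0.4 0.3 0.9] gap 0.999 j [ 23.  32. -26.  96.  17.  55. -35.] tilt z [ 0.0011  0.     -1.    ]
tool shift [-0.0027 -0.0002  0.0403] roll -0.06
[[322.40521221 286.80620894]
 [322.40382456 250.17032862]
 [322.40619422 321.62293869]]
```

View pics/w3.png

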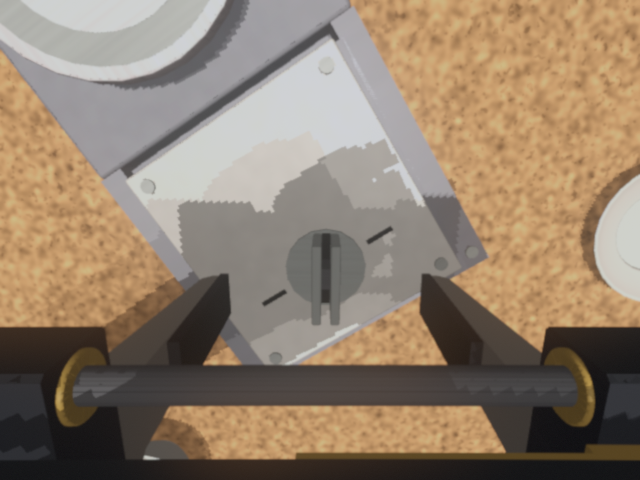

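Emit:
{"fn": "arm_command", "kwargs": {"steps": "-0.001 0.001 0.012 0; -0.002 0.001 0.025 0; -0.002 0.001 0.035 0; -0.002 0.001 0.04 0; -0.002 0.001 0.04 0; -0.002 0.001 0.04 0; -0.002 0.001 0.04 0; -0.002 0.001 0.04 0"}}

```text
t: 7.65
tcp_pos: [0.6291, -0.0779, 0.127]
ee_rot: [[0.435, 0.9, 0.001], [0.9, -0.435, -0.0], [0.0, 0.001, -1.0]]
contact_force: [0.3, 0.2, 1.1]
finger_gap: 1.001
```

Emit:
{"fn": "arm_command", "kwargs": {"steps": "0 0 0 0; 0 0 0 0; 0 0 0 0; 0 0 0 0; 0 0 0 0; 0 0 0 0; 0 0 0 0; 0 0 0 0", "hand": 255, "squeeze": 25}}

```text
t: 8.45
tcp_pos: [0.6288, -0.0779, 0.1266]
ee_rot: [[0.435, 0.9, 0.0], [0.9, -0.435, -0.0], [-0.0, 0.0, -1.0]]
contact_force: [0.0, 0.2, 0.2]
finger_gap: 0.328
```

```bash
python3 -c "
from h import *
to([.628,-.0777,.127],5.8)"
```

```text
t 8.45 pos [ 0.6288 -0.0779  0.1266] yaw 64.22 F [0.  0.2 0.2] gap 0.328 j [ 22.  35. -25.  98.  18.  51. -36.] tilt z [ 0. -0. -1.]
tool shift [-0.0002 -0.0008 -0.0004] roll 58.42
```

Emit:
{"fn": "arm_command", "kwargs": {"steps": "0 0 0 0; 0 0 0 0; 0 0 0 0; 0 0 0 0; 0 0 0 0; 0 0 0 0; 0 0 0 0; 0 0 0 0"}}

```text
t: 9.25
tcp_pos: [0.6287, -0.0778, 0.1266]
ee_rot: [[0.435, 0.9, -0.0], [0.9, -0.435, 0.0], [-0.0, -0.0, -1.0]]
contact_force: [-1.1, 0.2, 0.8]
finger_gap: 0.159
```

```bash
python3 -c "
from h import *
to([.628,-.0777,.127],5.8)"
```

```text
t 9.25 pos [ 0.6287 -0.0778  0.1266] yaw 64.22 F [-1.1  0.2  0.8] gap 0.159 j [ 22.  35. -25.  98.  18.  51. -36.] tilt z [-2.e-04  0.e+00 -1.e+00]
tool shift [-0.0002 -0.0007 -0.0004] roll 58.42
```

Emit:
{"fn": "arm_command", "kwargs": {"steps": "0 0 0 6; 0 0 0 13; 0 0 0 20; 0 0 0 27; 0 0 0 34; 0 0 0 41; 0 0 0 48; 0 0 0 54"}}

```text
t: 10.05
tcp_pos: [0.6287, -0.0779, 0.1266]
ee_rot: [[0.985, 0.173, -0.0], [0.173, -0.985, -0.0], [-0.0, 0.0, -1.0]]
contact_force: [0.3, 0.8, 0.0]
finger_gap: 0.158
```

Emit:
{"fn": "arm_command", "kwargs": {"steps": "0 0 0 2; 0 0 0 4; 0 0 0 4.5; 0 0 0 4.5; 0 0 0 4.5; 0 0 0 4.5; 0 0 0 4.5; 0 0 0 4.5"}}

```text
t: 10.85
tcp_pos: [0.6287, -0.078, 0.1266]
ee_rot: [[0.995, 0.1, -0.0], [0.1, -0.995, -0.0], [-0.0, 0.0, -1.0]]
contact_force: [-0.1, 0.3, 0.3]
finger_gap: 0.162
```

```bash
python3 -c "
from h import *
to([.628,-.0777,.127],5.8);print(get_obs()['wrist_torque'])
p,d=grab_frame('wrist');cv2.imwrite('pics/w4.png',p[:,:,::-1])"
```

```text
t 10.85 pos [ 0.6287 -0.078   0.1266] yaw 5.73 F [-0.1  0.3  0.3] gap 0.162 j [ 12.  33. -11.  98.   8.  50. -87.] tilt z [-1.e-04 -0.e+00 -1.e+00]
tool shift [-0.0007 -0.0003 -0.0004] roll -0.07
[-0.00682394  0.21265117  0.06978178]
```

View pics/w4.png

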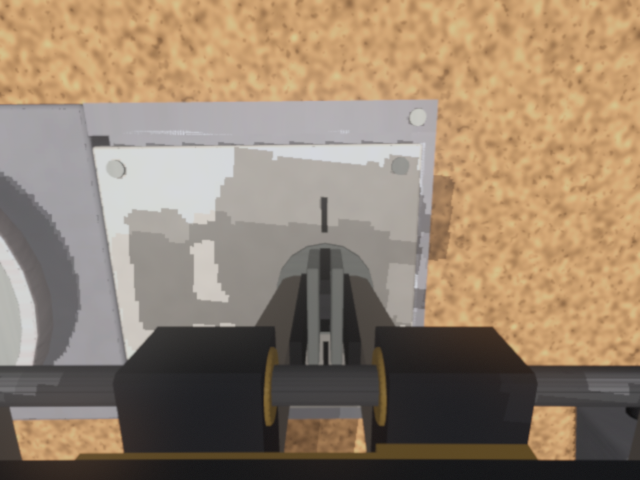

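Slot (column 325) lines up with the far notch (324,215). Releasing and lifting.

Emit:
{"fn": "arm_command", "kwargs": {"steps": "0 0 0 0; 0 0 0 0; 0 0 0 0; 0 0 0 0; 0 0 -0.01 0; 0 0 -0.03 0; 0 0 -0.055 0; 0 0 -0.075 0", "hand": 0}}

```text
t: 11.7
tcp_pos: [0.6292, -0.0779, 0.2037]
ee_rot: [[0.995, 0.1, 0.002], [0.1, -0.995, -0.0], [0.002, 0.0, -1.0]]
contact_force: [0.8, -0.4, -1.2]
finger_gap: 0.837
```

Emit:
{"fn": "arm_command", "kwargs": {"steps": "0 -0.03 0 0; 0 -0.06 0 0; 0 -0.072 0 0; 0 -0.072 0 0; 0 -0.072 0 0; 0 -0.072 0 0; 0 -0.072 0 0; 0 -0.072 0 0", "hand": 255}}

```text
t: 12.5
tcp_pos: [0.6216, -0.0074, 0.2014]
ee_rot: [[0.995, 0.098, -0.0], [0.098, -0.995, -0.0], [-0.0, 0.0, -1.0]]
contact_force: [0.1, -0.5, -0.4]
finger_gap: 0.181
```

Run:
```python
from h import *
to([.6207,-.0061,.120],5.8)
ci=camera_info('wrist');p,d=grab_frame('wrist');cv2.imwrite('pics/w5.png',p[:,:,::-1])
ax=np.array([.628,-.0777,0]);u=np.array([np.cos(np.radians(5.8)),np.sin(np.radians(5.8)),0])
for z,k in((.101,.037),(.134,.022)): print(proj(ci,[ax+[0,0,z]+s*k*u for s in(1,-1)]))
```

```text
t 12.5 pos [ 0.6216 -0.0074  0.2014] yaw 5.63 F [ 0.1 -0.5 -0.4] gap 0.181 j [  7.  27. -13.  97.   7.  57. -93.] tilt z [-3.e-04 -4.e-04 -1.e+00]
tool shift [-0.0007 -0.0014  0.0814] roll -0.17
[[429.39856135 195.42552375]
 [422.31696782 297.99761951]]
[[442.52828966 228.51269928]
 [437.06851584 297.14881388]]
```

View pics/w5.png

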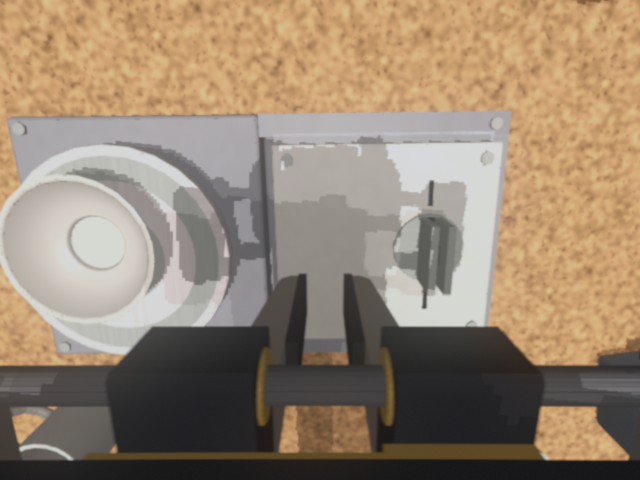

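Emit:
{"fn": "arm_command", "kwargs": {"steps": "0 -0.001 0.03 0; 0 -0.001 0.06 0; 0 -0.001 0.076 0; 0 -0.001 0.078 0; 0 -0.001 0.081 0; 0 -0.001 0.083 0; 0 -0.001 0.084 0; 0 -0.001 0.084 0"}}

```text
t: 13.35
tcp_pos: [0.6223, -0.0053, 0.1195]
ee_rot: [[0.995, 0.1, 0.002], [0.1, -0.995, -0.0], [0.002, 0.0, -1.0]]
contact_force: [-3.1, 0.1, 7.0]
finger_gap: 0.006
```

```bash
python3 -c "
from h import *
to([.6207,-.0061,.112],5.8)"
```

```text
t 13.35 pos [ 0.6223 -0.0053  0.1195] yaw 5.71 F [-3.1  0.1  7. ] gap 0.006 j [  7.  32. -12. 100.   9.  48. -94.] tilt z [ 2.2e-03 -2.0e-04 -1.0e+00]
tool shift [-0.0017  0.0007  0.0075] roll -0.09
```

Contact at the expected height with 7 N; pressing on.

Emit:
{"fn": "arm_command", "kwargs": {"steps": "0 0 0.001 0; 0 0 0.002 0; 0 0 0.003 0; 0 0 0.004 0; 0 0 0.005 0; 0 0 0.006 0; 0 0 0.007 0; 0 0 0.007 0"}}

```text
t: 14.15
tcp_pos: [0.6224, -0.0052, 0.1134]
ee_rot: [[0.995, 0.1, 0.002], [0.1, -0.995, -0.0], [0.002, 0.001, -1.0]]
contact_force: [-3.9, 0.7, 9.1]
finger_gap: 0.005
```

```bash
python3 -c "
from h import *
to([.6207,-.0061,.112],5.8)"
```

```text
t 14.15 pos [ 0.6224 -0.0052  0.1134] yaw 5.71 F [-3.9  0.7  9.1] gap 0.005 j [  6.  33. -12. 100.   9.  47. -94.] tilt z [ 2.5e-03 -4.0e-04 -1.0e+00]
tool shift [-0.0017  0.0007  0.0014] roll -0.09
```

Emit:
{"fn": "arm_command", "kwargs": {"steps": "0 0 0.001 0; 0 0 0.002 0; 0 0 0.003 0; 0 0 0.0035 0; 0 0 0.0035 0; 0 0 0.0035 0; 0 0 0.0035 0; 0 0 0.0035 0"}}

```text
t: 14.95
tcp_pos: [0.6224, -0.0052, 0.1123]
ee_rot: [[0.995, 0.099, 0.003], [0.099, -0.995, -0.001], [0.003, 0.001, -1.0]]
contact_force: [-10.2, -0.8, 25.3]
finger_gap: 0.005
```

Run:
```python
from h import *
to([.6207,-.0061,.112],5.8)
for n in("wrist","top","side"):
    p,d=grab_frame(n)
    if n=="top":p=p[140:270,220:410]
    if n=="side":p=p[180:430,220:420]
    s=1 if n=="wrist" else (4 if n=="top" else 2.4)
    cv2.imwrite(f"pics/{n}6.png",cv2.resize(p[:,:,::-1],None,fx=s,fy=s,interpolation=cv2.INTER_CUBIC))
```

```text
t 14.95 pos [ 0.6224 -0.0052  0.1123] yaw 5.71 F [-10.2  -0.8  25.3] gap 0.005 j [  6.  33. -12. 101.   9.  47. -94.] tilt z [ 2.9e-03 -9.0e-04 -1.0e+00]
tool shift [-0.0018  0.0007  0.0003] roll -0.09
```

View pics/wrist6.png

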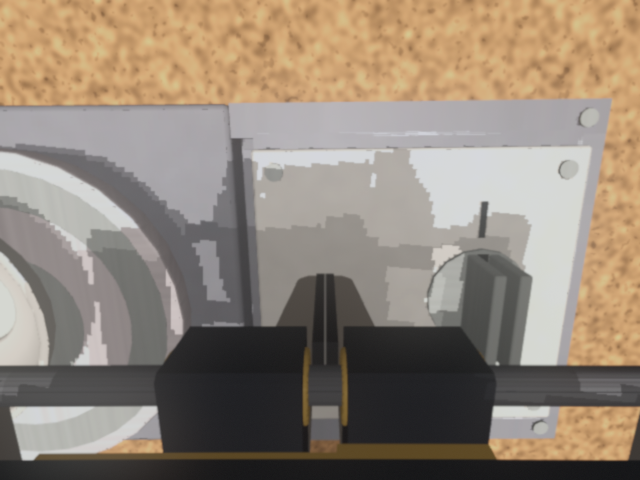

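View pics/side6.png

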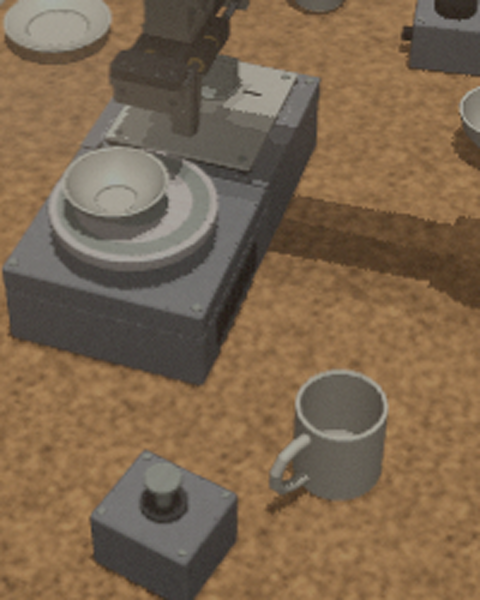

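View pics/top6.png

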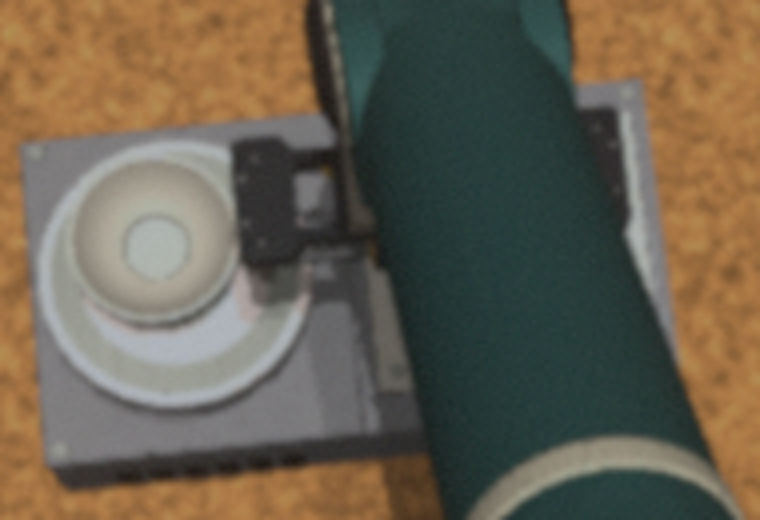

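Emit:
{"fn": "arm_command", "kwargs": {"steps": "0 0 0 0; 0 0 0 0; 0 0 0 0; 0 0 0 0; 0 0 0 0; 0 0 0 0; 0 0 0 0; 0 0 0 0"}}

```text
t: 15.9
tcp_pos: [0.6224, -0.0052, 0.1123]
ee_rot: [[0.995, 0.099, 0.003], [0.099, -0.995, -0.001], [0.003, 0.001, -1.0]]
contact_force: [-10.4, -0.6, 25.6]
finger_gap: 0.003
```

```bash
python3 -c "
from h import *
to([.6207,-.0061,.112],5.8)
print(finish_job())"
```

```text
t 15.9 pos [ 0.6224 -0.0052  0.1123] yaw 5.71 F [-10.4  -0.6  25.6] gap 0.003 j [  6.  33. -12. 101.   9.  47. -94.] tilt z [ 2.8e-03 -9.0e-04 -1.0e+00]
tool shift [-0.0018  0.0007  0.0003] roll -0.09
the job is handed in; nothing more can be done
None
```

The job is done and handed in at 15.9 s, with the closed fingers still holding the cover down.

- **Plunger:** I pushed it to its firm stop (35 N, fingertips within 0.1 mm of the fully-down height). A side picture afterwards showed it had sprung back up.
- **Fastener:** I gripped it across the wing and turned it about 58.5° clockwise. The grip then stood at 5.7°, against about 5.8° measured for the notch line. The wrist pictures taken before and after release show the slot in line with the notches.
- **Cover:** It went down past the 1 mm block and stopped about 8 mm down. The fingertips were within 0.3 mm of the expected seated height and held steady at 25.6 N, against the 11 N needed.

The dish and mug showed no sign of being touched in the last pictures, and the arm stayed clear of the other items. I did not take new measurements of the bowl, jar and cup. About 10 N of sideways force showed up while pressing, and the fingers did not slip.

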